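# Seat the parking pass and hold the spring clip open around its edge

### The arm

A 6-joint arm with a two-finger parallel gripper is mounted at the origin on the work surface. World frame = base frame: x ahead of the robot, y to its left, z up, the work surface at z = 0. Lengths are in m, angles in rad, forces in N, time in s.
With the tool pointing down it reaches from about 0.325 to 0.925 m from the base axis. Payload 3.1 kg.
Tool frame: the origin (TCP) lies on the centre line of the jaws, within the pads' length; the fingertips stand 11 mm ahead of it and the grasp point (between the pads) lies 8 mm behind it; z points along the fingers, y is the line along which they close (so a half turn about z gives the same grasp; the last joint's range is limited). The gripper opens to 85 mm and grips with 20 to 120 N. Pads are 22 mm wide; open, the fingers measure 114 mm over their backs; the gripper's body (76 mm by 85 mm) begins 54 mm behind the grasp point. The pads swing forward as they close: fully open they stand 13 mm farther back than shut.
Start: joints at [-1.304, 0.217, 1.613, -0, 1.311, -0.112], TCP at [0.231, -0.581, 0.242] pointing down, gripper open.
Joint ranges: [-2.75, 2.75], [-0.78, 2.1], [0.31, 2.55], [-1.13, 4.27], [0.13, 2.63], [-2.58, 2.58]. Speed limits (rad/s): [2.79, 2.79, 3.14, 3.14, 3.14, 3.14].

### API

Orientations are given as [roll, pitch, yaw] about the fixed x, y, z axes, in that order (R = Rz(yaw) Ry(pitch) Rx(roll)).
In Python, from bench import robot, camrig, sign_off, get_obs gives the robot as it stands (robot), with the cameras (camrig), the job as plain functions and the readings as plain functions.
- The arm moves only by the tool move_tool, called after "Request:" by a JSON object that holds its "method" and its "body", one argument or row to a line. Schema: {"type":"object","properties":{"increments":{"type":"array","items":{"type":"number"},"minItems":4,"maxItems":40},"finger_gap":{"type":"number"},"squeeze":{"type":"number"},"only":{"type":"string"},"quiet":{"type":"boolean"},"lines":{"type":"string"}},"required":["increments"],"additionalProperties":false}. increments is one flat list of numbers that holds 1 to 10 rows one after another, with no inner brackets; each row has 4 numbers: dx, dy, dz in m, then a turn about the tool's z in rad; each row shifts and turns the commanded pose from where the row before left it, along the tool's axes as they then stand; what a row does not reach is not made up. A row lasts 1/10 s, in which the tool goes at most 0.05 m and 0.15 rad, less where a joint would pass 70% of its speed; a pose out of reach is approached as far as the arm can. finger_gap is the finger opening in m, set as the call begins (left out keeps the last). The fingers move at their own pace and stop on an object; squeeze is the grip in N (left out, the last holds). Time passes only in rows, so rows that do not move let the fingers close. The tool returns the time, the measured TCP pose, the force, the opening and the grip force at its end. only (a regular expression) keeps the lines of the reply that match it, lines (a string "A,B") keeps lines A to B, and quiet returns only ok. Input that does not fit is refused with a message, and nothing moves.
- get_obs(): the state, without advancing time (a new reading comes with each control period).
- camrig.grab_frame(name): name is "scene" or "top" or "wrist"; returns (picture, depth): 384x512x3 uint8, red, green, blue; 384x512 float32, m along the optical axis (not along the pixel's ray), 0 where there is no reading.
- camrig.get_calibration(name): a dict with "fx", "fy", "cx", "cy" (pixels), "distortion" ([k1, k2, p1, p2, k3] as OpenCV has them; the pictures are not rectified), "R" (3x3) and "t" (3): a world point X has camera coordinates R X + t; the wrist camera has in their place "hand_eye" (4x4, takes a point from camera to tool coordinates, whose origin is the TCP and whose axes are the flange's). Camera axes: x right, y down, z forward; pixel columns grow to the right and rows downward; lengths in m; the calibration is good to about 2 mm. A picture is of the moment at which its call begins: read the wrist's pose just before it. get_calibration takes no time and is no camera call.
- sign_off(): hands the job in; it is judged then, once.
The state is a dict: "t": time; "joints": joint angles; "qvel": joint speeds; "joint_efforts": joint torques, N m; "eef_pos": TCP position; "tool_rot": TCP orientation; "ft_force": force on the tool from outside, world axes, zero at the start; "moment": the same for the moment, N m; "finger_gap": finger opening in m; "grip_force": force on a finger pad.
Only numpy, scipy, OpenCV 4.12 (cv2) and the standard library are available. Lean on these libraries where they do the work, as an engineer would, in place of code of your own. Each camera call takes 0.05 s, during which the arm holds its last target. There are 200 camera calls.

### The job

Take the blue parking pass plate out of the wooden stand and slide it edgewise, fully home and upright, into the slot of the white organiser, and let go of it. Then pick up the red spring clip by its tails, squeeze it wide open in the air, and bring its gaping jaws from the side around the plate's left upright edge (left as seen from the robot), well inside the jaws and without pressing on the plate or resting on the organiser, so that I can tuck a parking slip in. Finish while holding the clip open there, do not let it close or let it go, and leave the dish, the bell and the bead bangle where they are.

Things in the scene. Friction and masses are not known exactly. Their poses are not given: they have to be found in the camera images.
- pass: Blue rigid parking pass plate with a white band, 5 (x, thickness) x 100 (y, width) x 90 (z, height) mm, standing upright, with an orange grip tab 12 (x) x 36 (y) x 24 (z) mm centred on its top edge (tab from 88 to 112 mm above the underside). About 70 g. Origin: centre of its lower edge; z up. At the start it stands loose in the wooden stand. It is the same after a half turn about z.
- stand: Wooden block, 55 (x) x 130 (y) x 32 (z) mm, fixed, with a slot along y (7.5 x 106 mm, 22 mm deep) in which the pass stands at the start; the slot floor is 10 mm above the console. Origin: centre of its underside.
- organiser: White plastic organiser, fixed, 45 mm high. Front block 50 (x) x 130 (y) mm has a slot along y, 8 x 106 mm, 35 mm deep, 5 mm chamfer at its mouth. Behind it (+x, to x = 117 mm) lies an open compartment of the same width and height; its grey lid is swung out to +x of that at 50 mm height. Origin: underside centre of the slotted block; x away from the robot, y along the slot to the left.
- organiser_slot (a point): Centre of the slot's floor, 10 mm above the console: where the origin of the seated pass belongs. Axes as the organiser's.
- organiser_edge (a point): Fixed point of the organiser frame, 50 mm to +y of the slot's centre and 72.5 mm above the console: the middle of the exposed part (45 to 100 mm above the console) of the left upright edge of the seated pass. Axes as the organiser's.
- clip: One half, with the 15 mm hinge pin, of a red spring clip lying on its side, 24 mm high (z), loose, 50 g in all. Origin: underside of the pin; z up along the hinge axis. When closed, x runs along the clip's middle plane to the jaw tips, 55 mm ahead; this half's jaw is a 6 mm plate on the +y side of y = 0. Opening turns this half 0.28 rad from the middle plane, the other half as much the other way.
- clip_arm (a joint): Opening angle of the clip's other half (jaw on the -y side) about the hinge: 0 closed, 0.56 rad fully open (jaw tips about 30 mm apart). Sprung shut; squeezing the tails together opens it.
- clip_grip (a point): Place to grip, 30 mm behind the hinge between the tails, 12 mm up; axes as clip. The two flat tails, 24 mm high, run from the hinge to 40 mm behind it, splayed 0.28 rad each way when closed (about 40 mm over the ends); fully open, their outer faces are parallel, 18 mm apart. Squeezed here, fully open takes about 10 N; 25 N holds it firmly.
- clip_jaw_a (a point): Tip of the inner jaw face of clip, at half height, 55 mm ahead of the hinge; axes as clip, the jaw lies on its +y side.
- clip_jaw_b (a point): Tip of the inner jaw face of the other half, at half height, 55 mm ahead of the hinge; x along that jaw to its tip, the jaw lies on its -y side. Coincides with clip_jaw_a when closed.
- dish: Black dish, 110 mm across, 22 mm high, loose; to be left alone. Origin: centre of its underside.
- bell: Blue ceramic evil-eye bell, 52 mm across, 56 mm high, loose; to be left alone. Origin: centre of its underside.
- bangle: One-piece moulded resin bead bangle, 85 mm across, 13 mm high, loose; to be left alone. Origin: centre of its underside.

How it is judged:
On the way, in this order (a step that is already met when the one before it is completed fails the run):
1. the pass is fully home and upright in the organiser's slot, and released (horizontal distance between pass and organiser_slot below 0.007 m and z of pass in the frame of organiser_slot below 0.006 m and angle between pass's own z axis and vertical below 0.2 rad and angle between the y axis of pass and the y axis of organiser, either way round below 0.12 rad and contact force between the fingers and pass below 0.1 N), for 0.2 s.
2. the clip is lifted off the console in the gripper and spread open (value of joint clip_arm above 0.4 rad and contact force between the fingers and clip above 2 N and height (world z) of clip above 0.03 m), for 0.2 s.
At the end, for the whole second after the job is handed in: Pass untouched in slot: within 7 mm, under 6 mm off floor, tilt under 0.2, yaw within 0.12 rad. Clip at rest in the fingers (over 2 N), over 45 mm up, clear of the organiser, open over 0.4 rad; pass edge between jaws, 10-50 mm inside tips, mid-heights within 28 mm, clip-pass force under 3 N (all of step 1 and value of joint clip_arm above 0.4 rad and contact force between the fingers and clip above 2 N and x of organiser_edge in the frame of clip_jaw_a between -0.05 and -0.01 m and y of organiser_edge in the frame of clip_jaw_a below -0.003 m and z of organiser_edge in the frame of clip_jaw_a between -0.028 and 0.028 m and x of organiser_edge in the frame of clip_jaw_b between -0.05 and -0.01 m and y of organiser_edge in the frame of clip_jaw_b above 0.003 m and z of organiser_edge in the frame of clip_jaw_b between -0.028 and 0.028 m and contact force between clip and pass below 3 N and contact force between clip and organiser below 0.5 N and height (world z) of clip above 0.045 m and contact force between the arm and pass below 0.1 N and linear speed of each of clip, pass below 0.02 m/s); the arm keeps its last pose, push and grip.
It fails at once if the dish, the bell or the bangle is moved more than 20 mm or tipped over (distance of any of dish, bell, bangle from where it was at the start of the episode above 0.02 m or angle between any of dish, bell, bangle's own z axis and vertical above 0.5 rad).
It also fails if it takes over 59 s, if anything falls off the work surface, if the arm or the gripper's body presses on something with over 40 N, if the wrist force passes 120 N, or if a joint passes its speed limit or range.

## Working session

There is one attempt and no reset: what is moved stays moved. The work goes in short steps, Python scripts to look and compute and a tool call to move; the robot and the scene stay as the last step left them, time stands still between calls to the robot, and variables do not carry over. Pictures are saved under pics/ and viewed, at most 12 in all, crops included, and the job is handed in when it is done.

```bash
ls; mkdir -p pics; cat > h.py <<'E'
import numpy as np, cv2
from bench import robot, camrig, sign_off, get_obs
from scipy.spatial.transform import Rotation as Ro
def grab(n):
    o=get_obs(); p,d=camrig.grab_frame(n); return o,p,d
def cloud(n,o,d):
    c=camrig.get_calibration(n); K=np.array([[c['fx'],0,c['cx']],[0,c['fy'],c['cy']],[0,0,1]])
    h,w=d.shape; uv=np.stack(np.meshgrid(np.arange(w),np.arange(h)),-1).reshape(-1,1,2).astype(float)
    r=cv2.undistortPoints(uv,K,np.array(c['distortion'],float)).reshape(h,w,2)
    P=np.dstack([r*d[...,None],d])
    if 'R' in c: return (P-np.array(c['t']))@np.array(c['R'])
    H=np.array(c['hand_eye']); P=P@H[:3,:3].T+H[:3,3]
    return P@Ro.from_euler('xyz',o['tool_rot']).as_matrix().T+o['eef_pos'] if len(np.ravel(o['tool_rot']))==3 else P
E
python3 - <<'E'
from h import *
o=get_obs(); print(o)
for n in('top','scene'):
    o,p,d=grab(n); cv2.imwrite(f'pics/{n}0.png',p[...,::-1]); np.savez(f'{n}0.npz',p=p,P=cloud(n,o,d),d=d)
    c=camrig.get_calibration(n); print(n,-np.array(c['R']).T@c['t'],(d==0).mean())
E
```

```text
bench.py
pics
{'t': 0.0, 'joints': array([-1.30422896e+00,  2.17748238e-01,  1.61494698e+00,  6.45714152e-06,
        1.31131657e+00, -1.12190513e-01]), 'qvel': array([ 0.00056401, -0.00198121,  0.00012446,  0.00212584,  0.00024806,
       -0.00154028]), 'joint_efforts': array([-2.81248605e-03, -3.96852994e+01, -3.03850007e+01, -4.15952327e-04,
        9.64516687e-03,  6.10874935e-06]), 'eef_pos': array([ 0.23091968, -0.57991429,  0.24096522]), 'tool_rot': array([-3.13918942e+00, -2.77033055e-04,  3.78755886e-01]), 'ft_force': array([0.55227336, 0.4119    , 0.28613138]), 'moment': array([-0.00088357,  0.05499961, -0.02273544]), 'grip_force': 0.0, 'finger_gap': 0.08508311263956259}
top [0.49680336 0.02360498 1.10248682] 0.004180908203125
scene [ 1.10042835 -0.35183313  0.62775243] 0.0038197835286458335
```

View pics/top0.png

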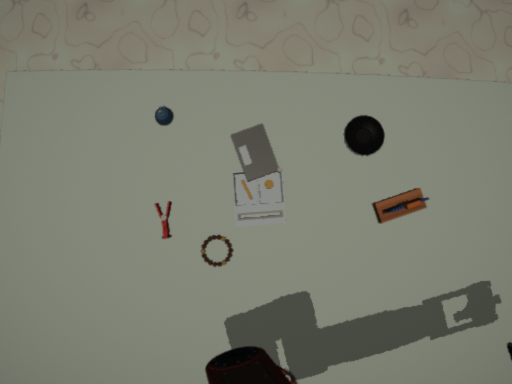

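View pics/scene0.png

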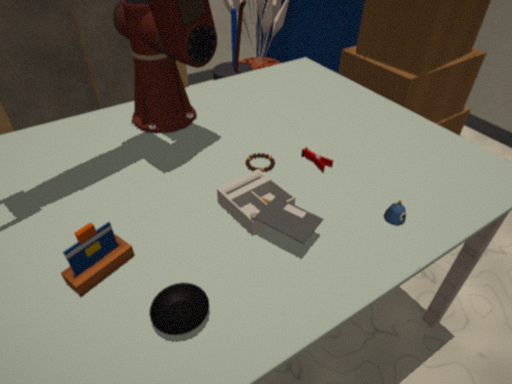

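Top view: stand and pass near (400,205), organiser slot near (260,215), clip near (165,220) with its tails up (+x) and jaws towards the robot. The bangle is at (217,250), bell at (164,116) and dish at (364,135).

```bash
cat > m.py <<'E'
from h import *
def rect(X,lab):
    if len(X)<8: print(lab,'few');return
    (c,s,a)=cv2.minAreaRect((X[:,:2]*1000).astype(np.float32)); print(lab,len(X),'c',np.round(c,1),'s',np.round(s,1),'a',round(a,1),'z',np.round(np.percentile(X[:,2]*1000,[2,50,98]),1))
for n in('top','scene'):
    f=np.load(n+'0.npz');p=f['p'];P=f['P'];ok=f['d']>0;hsv=cv2.cvtColor(p,cv2.COLOR_RGB2HSV);H,S,V=[hsv[...,i].astype(int) for i in range(3)]
    def box(x0,x1,y0,y1,z0,z1):return ok&(P[...,0]>x0)&(P[...,0]<x1)&(P[...,1]>y0)&(P[...,1]<y1)&(P[...,2]>z0)&(P[...,2]<z1)
    print(n,'table z',np.median(P[box(.2,.9,.1,.5,-.03,.03)],0)[2])
    if n=='top':
        for uv in[(400,205),(260,215),(165,218),(217,250)]:print(uv,P[uv[1],uv[0]])
    sb=lambda z0,z1:box(.3,.7,-.5,-.2,z0,z1)
    rect(P[sb(.02,.037)&(H<15)&(S>120)],'standtop'); rect(P[sb(.05,.15)],'pass>50'); rect(P[sb(.106,.15)],'tabtop')
    ob=lambda z0,z1:box(.3,.6,-.1,.2,z0,z1)
    rect(P[ob(.038,.05)&(S<40)&(V>110)],'org white'); rect(P[ob(.038,.06)],'org all')
    cb=box(.3,.7,.15,.35,.008,.04)&((H<8)|(H>172))&(S>150)
    rect(P[cb],'clip'); X=P[cb]
    if n=='top':
        ys,xs=np.where(cb);print(xs.min(),xs.max(),ys.min(),ys.max())
        for x0 in np.arange(X[:,0].min(),X[:,0].max(),.008):
            q=X[(X[:,0]>=x0)&(X[:,0]<x0+.008)]
            print(round(x0,3),np.round(np.sort(q[:,1]),3).tolist(),np.round(np.median(q[:,2]),3))
E
python3 m.py
```

```text
top table z -0.0006444877415550267
(400, 205) [ 0.52678597 -0.35083305  0.04574814]
(260, 215) [0.49516359 0.01164922 0.00905261]
(165, 218) [0.48255022 0.2587177  0.02529349]
(217, 250) [ 0.400369    0.1237372  -0.00085506]
standtop 733 c [ 527.6 -355.9] s [ 53.3 130.8] a 19.5 z [25.5 31.8 35.5]
pass>50 198 c [ 527.2 -358.2] s [ 12.2 101.5] a 18.8 z [ 52.8 102.1 124.7]
tabtop 93 c [ 527.2 -358.2] s [12.2 39. ] a 18.8 z [107.6 120.9 125.1]
org white 998 c [538.   15.4] s [134.8 130. ] a 5.5 z [39.2 44.2 48.5]
org all 1152 c [538.   15.4] s [134.8 130. ] a 5.5 z [39.  44.4 50.9]
clip 130 c [477.4 260. ] s [89.4 35.7] a 9.0 z [ 9.1 21.9 25.3]
156 170 202 237
0.433 [0.252, 0.252, 0.253, 0.253, 0.255, 0.255, 0.255, 0.256, 0.258, 0.258, 0.258, 0.259, 0.26, 0.261, 0.261, 0.261, 0.263] 0.023
0.441 [0.253, 0.254, 0.254, 0.254, 0.255, 0.256, 0.256, 0.258, 0.258, 0.258, 0.26, 0.261, 0.262] 0.022
0.449 [0.254, 0.255, 0.255, 0.256, 0.256, 0.256, 0.258, 0.258, 0.259, 0.261, 0.261, 0.262, 0.263, 0.264, 0.264] 0.022
0.457 [0.255, 0.256, 0.256, 0.256, 0.257, 0.257, 0.259, 0.259, 0.259, 0.261, 0.261,
[... 387 characters left out ...]
0.019
0.505 [0.251, 0.251, 0.252, 0.252, 0.252, 0.252, 0.255, 0.278, 0.279, 0.28, 0.28, 0.281, 0.281] 0.021
0.513 [0.25, 0.251, 0.252, 0.252, 0.252, 0.253, 0.282, 0.282, 0.284, 0.284, 0.284, 0.285] 0.02
0.521 [0.249, 0.25, 0.25] 0.022
scene table z 0.00035833013422064173
standtop 983 c [ 597.  -332.6] s [200.3 129.8] a 19.3 z [21.1 32.2 34.7]
pass>50 1305 c [ 526.4 -357.6] s [ 13.7 100.6] a 19.1 z [ 51.6  83.9 123.2]
tabtop 221 c [ 526.4 -357.8] s [13.7 35.7] a 19.1 z [106.6 119.2 123.7]
org white 374 c [535.5  17.6] s [138.7 131.4] a 5.2 z [38.9 45.1 47.5]
org all 1070 c [535.5  17.4] s [138.8 131.8] a 5.2 z [38.5 45.1 51. ]
clip 204 c [456.2 233.2] s [163.4  71.8] a 44.4 z [ 8.3 17.7 26. ]
```

```bash
cat >> h.py <<'E'
def go(x,y,z,yaw):
    o=get_obs(); p=o['eef_pos']; R=Ro.from_euler('xyz',o['tool_rot']).as_matrix()
    dw=(yaw-o['tool_rot'][2]+np.pi)%(2*np.pi)-np.pi
    print('t',round(o['t'],2),'pos',p.round(4),'rot',o['tool_rot'].round(4),'tool move',(R.T@(np.array([x,y,z])-p)).round(4),'then turn',round(-dw,4))
E
```

Request:
{"method": "move_tool", "body": {
  "increments": [0.0357,-0.0097,0,0,0.0357,-0.0097,0,0,0.0357,-0.0097,0,0,0.0357,-0.0097,0,0,0.0357,-0.0097,0,0,0.0357,-0.0097,0,0,0.0357,-0.0097,0,0,0.0357,-0.0097,0,0,0.0357,-0.0097,0,0,0.0357,-0.0097,0,0],
  "finger_gap": 0.085,
  "squeeze": 40
}}

```text
t: 1.1
eef_pos: [0.5277, -0.3572, 0.2416]
tool_rot: [-3.141, 0.001, 0.379]
ft_force: [-0.8, 0.1, 0.6]
finger_gap: 0.0848
grip_force: 0.0
```

Request:
{"method": "move_tool", "body": {
  "increments": [0,0,0,-0.15,0,0,0,-0.15,0,0,0,-0.15,0,0,0,-0.15,0,0,0,-0.15,0,0,0,-0.15,0,0,0,-0.15,0,0,0,-0.15,0,0,0,-0.15,0,0,0,-0.15]
}}

```text
t: 2.1
eef_pos: [0.5266, -0.3582, 0.2415]
tool_rot: [-3.141, -0.001, 1.885]
ft_force: [-0.3, 0.3, 0.5]
finger_gap: 0.0855
grip_force: 0.0
```

Request:
{"method": "move_tool", "body": {
  "increments": [0,0,0,0,0,0,0,0,0,0,0,0]
}}

```text
t: 2.4
eef_pos: [0.5268, -0.3585, 0.242]
tool_rot: [-3.141, -0.0, 1.877]
ft_force: [-0.7, -0.2, 0.1]
finger_gap: 0.085
grip_force: 0.0
```

```bash
python3 - <<'E'
from h import *
go(.527,-.358,.100,1.902)
o,p,d=grab('wrist'); cv2.imwrite('pics/w1.png',p[...,::-1]); P=cloud('wrist',o,d); np.savez('w1.npz',p=p,P=P,d=d)
c=camrig.get_calibration('wrist');print(np.round(c['hand_eye'],3))
ok=d>0
for z0,z1 in((.106,.14),(.06,.14),(.026,.036)):
    m=ok&(P[...,2]>z0)&(P[...,2]<z1)&(abs(P[...,0]-.527)<.12)&(abs(P[...,1]+.358)<.12)
    X=P[m]
    if len(X)>5: print(z0,len(X),cv2.minAreaRect((X[:,:2]*1000).astype(np.float32)),np.percentile(X[:,2],[2,50,98]))
E
```

```text
t 2.4 pos [ 0.5268 -0.3585  0.242 ] rot [-3.1413e+00 -4.0000e-04  1.8767e+00] tool move [0.0003 0.0003 0.142 ] then turn -0.0253
[[ 0.    -0.951 -0.31   0.08 ]
 [ 1.    -0.     0.001  0.001]
 [-0.001 -0.31   0.951 -0.131]
 [ 0.     0.     0.     1.   ]]
0.106 458 ((528.4066772460938, -356.8505859375), (11.826480865478516, 35.14484786987305), 17.904226303100586) [0.1110007  0.12171286 0.12311526]
0.06 763 ((528.4549560546875, -356.99993896484375), (11.826480865478516, 99.2818603515625), 17.904226303100586) [0.09235028 0.12081184 0.12299263]
0.026 3512 ((528.5330810546875, -356.97979736328125), (55.12131881713867, 130.61477661132812), 19.480220794677734) [0.02985351 0.0319302  0.03350526]
```

View pics/w1.png

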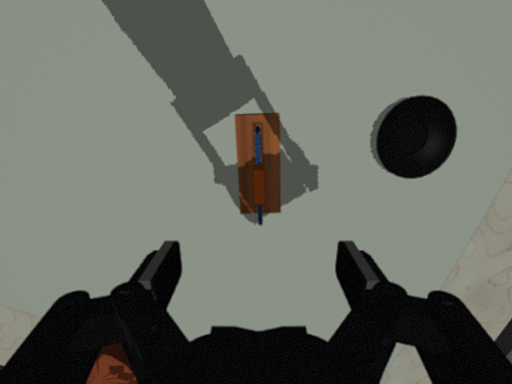

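Wrist view: the pass stands in the stand at (258,175), between the fingers at (165,265) and (355,265). The dish is clear of them at (417,140). I'll descend and grip the tab.

Request:
{"method": "move_tool", "body": {
  "increments": [0,0.001,0.0355,-0.022,0.0005,0,0.0355,0,0,0,0.0355,0,0,0,0.0355,0,0,0,0,0]
}}

```text
t: 2.95
eef_pos: [0.5236, -0.3543, 0.0937]
tool_rot: [-3.135, -0.011, 1.9]
ft_force: [-0.5, -0.3, -0.4]
finger_gap: 0.0851
grip_force: 0.0
```

Request:
{"method": "move_tool", "body": {
  "increments": [0,0,0,0,0,0,0,0,0,0,0,0,0,0,0,0,0,0,0,0,0,0,0,0,0,0,0,0,0,0,0,0],
  "finger_gap": 0,
  "squeeze": 40
}}

```text
t: 3.75
eef_pos: [0.5285, -0.3585, 0.1019]
tool_rot: [3.141, 0.002, 1.901]
ft_force: [-0.6, -0.7, 5.6]
finger_gap: 0.0113
grip_force: 40.4
```

Request:
{"method": "move_tool", "body": {
  "increments": [0,0,-0.02,0,0,0,-0.03,0,0,0,-0.03,0,0,0,-0.03,0,0,0,-0.03,0,0,0,0,0]
}}

```text
t: 4.35
eef_pos: [0.5302, -0.3596, 0.2459]
tool_rot: [3.136, 0.008, 1.901]
ft_force: [0.4, -0.7, 0.3]
finger_gap: 0.0112
grip_force: 39.4
```

```bash
python3 - <<'E'
from h import *
go(.495,.015,.24,1.571+.093)
o,p,d=grab('wrist'); cv2.imwrite('pics/w2.png',p[...,::-1])
E
```

```text
t 4.35 pos [ 0.5302 -0.3596  0.2459] rot [3.1363 0.0084 1.9008] tool move [0.3658 0.0881 0.0033] then turn 0.2368
```

View pics/w2.png

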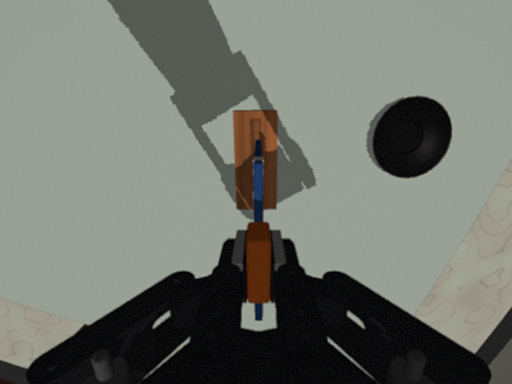

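Wrist view: the tab is held between the pads at (258,260), the plate is out of the stand and upright. Next is a stop just short of the organiser to measure the slot.

Request:
{"method": "move_tool", "body": {
  "increments": [0.036,0.0083,0,0.03,0.036,0.0083,0,0.03,0.036,0.0083,0,0.03,0.036,0.0083,0,0.03,0.036,0.0083,0,0.03,0.036,0.0083,0,0.03,0.036,0.0083,0,0.03,0.036,0.0083,0,0.026,0,0,0,0,0,0,0,0]
}}

```text
t: 5.4
eef_pos: [0.527, -0.062, 0.2381]
tool_rot: [-3.138, -0.001, 1.667]
ft_force: [-0.2, 0.4, 0.2]
finger_gap: 0.0115
grip_force: 39.4
```

```bash
python3 - <<'E'
from h import *
go(.495,.015,.24,1.571+.093)
o,p,d=grab('wrist'); cv2.imwrite('pics/w3.png',p[...,::-1]); P=cloud('wrist',o,d); np.savez('w3.npz',p=p,P=P,d=d); print((d==0).mean())
E
```

```text
t 5.4 pos [ 0.527  -0.062   0.2381] rot [-3.1379e+00 -7.0000e-04  1.6671e+00] tool move [ 0.0797 -0.0245 -0.0018] then turn 0.0031
0.004247029622395833
```

View pics/w3.png

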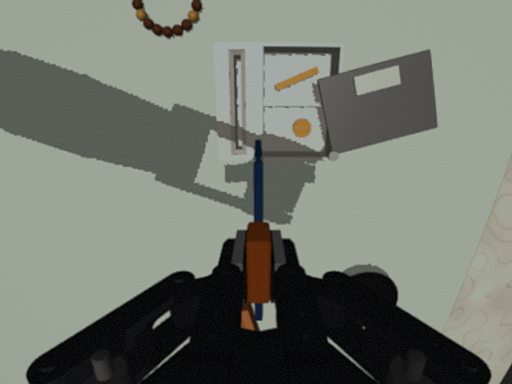

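Wrist view: the slot with its tan chamfer runs from (238,50) to (238,155), and the held plate shows at (258,180). I'll fit the slot from depth.

```bash
python3 - <<'E'
from h import *
f=np.load('w3.npz');P=f['P'];d=f['d'];p=f['p']
v,u=np.mgrid[:384,:512]; ok=d>0
blk=ok&(u>208)&(u<262)&(v>36)&(v<168)
top=blk&(P[...,2]>.038)&(P[...,2]<.052)
rim=blk&(u>214)&(P[...,2]>.038); print('top z',np.median(P[top][:,2]))
z0=np.median(P[top][:,2])
slot=ok&(u>224)&(u<252)&(v>46)&(v<159)&(P[...,2]<z0-.0015)
X=P[slot]; print(len(X),cv2.minAreaRect((X[:,:2]*1000).astype(np.float32)))
deep=ok&(u>224)&(u<252)&(v>46)&(v<159)&(P[...,2]<z0-.012)
X=P[deep]; print(len(X),cv2.minAreaRect((X[:,:2]*1000).astype(np.float32)),np.percentile(X[:,2],[5,50,95]))
# visible surfaces of slot via rows
th=np.radians(5.5)
for a in range(50,158,12):
    r=slot[a]; us=np.where(r)[0]; ud=np.where(deep[a])[0]
    print(a,us.min() if len(us) else 0,us.max() if len(us) else 0,[tuple((P[a,k]*1000).round(1)) for k in ([us.min(),us.max()] if len(us) else [])],(P[a,ud]*1000).mean(0).round(1) if len(ud) else '')
# organiser outline: whole z in .038-.047
al=ok&(u>205)&(u<345)&(v>36)&(v<168)&(P[...,2]>.038)&(P[...,2]<.0475)
X=P[al]; print(cv2.minAreaRect((X[:,:2]*1000).astype(np.float32)))
# front face edge: top pixels of each row
E_=[]
for a in range(50,155):
    us=np.where(top[a])[0]
    if len(us): E_.append(P[a,us.min(),:2])
E_=np.array(E_); vx,vy,x0,y0=cv2.fitLine((E_*1000).astype(np.float32),cv2.DIST_HUBER,0,.01,.01).ravel(); print('front edge',vx,vy,x0,y0,np.degrees(np.arctan2(-vx*np.sign(vy),abs(vy))))
X=P[top];print(cv2.minAreaRect((X[:,:2]*1000).astype(np.float32)))
E
```

```text
top z 0.04458210230624052
1304 ((496.59783935546875, 12.361820220947266), (30.521915435791016, 118.90656280517578), 5.136596202850342)
591 ((495.85150146484375, 13.169322967529297), (7.26290225982666, 106.29351806640625), 5.706862449645996) [0.00863675 0.01023401 0.02995609]
50 0 0 [] 
62 230 249 [(np.float64(484.5), np.float64(57.6), np.float64(42.6)), (np.float64(505.5), np.float64(59.5), np.float64(42.8))] [489.7  61.9  13.1]
74 231 243 [(np.float64(486.4), np.float64(45.3), np.float64(41.5)), (np.float64(499.8), np.float64(46.5), np.float64(41.8))] [491.2  48.5  11.6]
86 231 242 [(np.float64(487.4), np.float64(32.4), np.float64(42.2)), (np.float64(499.8), np.float64(33.6), np.float64(42.4))] [492.3  34.5  12.2]
98 227 243 [(np.float64(483.8), np.float64(19.0), np.float64(42.7)), (np.float64(501.9), np.float64(20.7), np.float64(41.1))] [494.1  20.4  13. ]
110 231 244 [(np.float64(489.2), np.float64(6.1), np.float64(42.7)), (np.float64(504.2), np.float64(7.5), np.float64(42.2))] [495.7   5.9  11.2]
122 233 244 [(np.float64(492.4), np.float64(-7.3), np.float64(41.8)), (np.float64(505.4), np.float64(-6.0), np.float64(43.0))] [496.9  -8.9  12.4]
134 232 243 [(np.float64(492.3), np.float64(-21.3), np.float64(42.5)), (np.float64(505.3), np.float64(-20.1), np.float64(41.7))] [498.6 -24.3  10.3]
146 232 243 [(np.float64(493.3), np.float64(-35.5), np.float64(42.3)), (np.float64(506.3), np.float64(-34.6), np.float64(40.4))] [500.1 -39.1  15.2]
((541.8890991210938, 17.830337524414062), (142.7677764892578, 130.75570678710938), 5.493252754211426)
front edge 0.1008048 -0.99490625 471.82547 11.674145 5.7855163
((497.0807189941406, 13.575557708740234), (52.36553192138672, 130.80279541015625), 5.688527584075928)
```

```bash
python3 - <<'E'
from h import *
f=np.load('w3.npz');P=f['P'];d=f['d'];p=f['p'];o=get_obs()
hsv=cv2.cvtColor(p,cv2.COLOR_RGB2HSV);v,u=np.mgrid[:384,:512]
m=(d>0)&(u>240)&(u<275)&(v>215)&(v<305)&(hsv[...,1]>140)&(hsv[...,0]<20)
X=P[m];print(len(X),np.percentile(X[:,2],[2,50,98]))
t=m&(P[...,2]>np.percentile(X[:,2],90)-.004);X=P[t]
print(len(X),cv2.minAreaRect((X[:,:2]*1000).astype(np.float32)))
L=(X-o['eef_pos'])@Ro.from_euler('xyz',o['tool_rot']).as_matrix();print('tool-frame tab',L.min(0),L.max(0))
b=(d>0)&(u>235)&(u<280)&(v>130)&(v<225)&(hsv[...,0]>95)&(hsv[...,0]<130)&(P[...,2]>.1)
X=P[b];L=(X-o['eef_pos'])@Ro.from_euler('xyz',o['tool_rot']).as_matrix();print('plate',len(X),L.min(0),L.max(0),np.median(L,0))
go(.4960,.0133,.24,1.669)
E
```

```text
2000 [0.23783226 0.25768079 0.26254222]
1599 ((527.3833618164062, -60.48789596557617), (13.217341423034668, 35.74113845825195), 5.281280994415283)
tool-frame tab [-0.01545837 -0.00638542 -0.03217185] [ 0.02026075  0.0069237  -0.01614908]
plate 689 [ 0.02052575 -0.0020061   0.00031568] [0.0522881  0.003419   0.08802483] [0.04181362 0.0006725  0.00262885]
t 5.45 pos [ 0.5273 -0.0629  0.2385] rot [-3.1386e+00 -4.0000e-04  1.6656e+00] tool move [ 0.0788 -0.0239 -0.0014] then turn -0.0034
```

Request:
{"method": "move_tool", "body": {
  "increments": [0.0255,-0.008,0,-0.003,0.0255,-0.008,0,0,0.0255,-0.008,0,0,0,0,0,0,0,0,0,0,0,0,0,0]
}}

```text
t: 6.05
eef_pos: [0.4973, 0.0096, 0.2401]
tool_rot: [-3.141, 0.001, 1.666]
ft_force: [0.3, -0.4, -0.4]
finger_gap: 0.0111
grip_force: 39.4
```

```bash
python3 - <<'E'
from h import *
o,p,d=grab('wrist');o=get_obs()
go(.4960+.0023*np.sin(.098),.0133-.0023,.157,1.669)
E
```

```text
t 6.1 pos [0.4974 0.0096 0.2402] rot [-3.1415e+00  4.0000e-04  1.6661e+00] tool move [ 0.0015 -0.001   0.0832] then turn -0.0029
```

Request:
{"method": "move_tool", "body": {
  "increments": [0.0015,-0.001,0.02,-0.003,0,0,0.03,0,0,0,0.033,0,0,0,0,0,0,0,0,0,0,0,0,0]
}}

```text
t: 6.7
eef_pos: [0.4976, 0.0117, 0.1593]
tool_rot: [3.138, 0.001, 1.67]
ft_force: [0.4, -0.3, -2.1]
finger_gap: 0.0114
grip_force: 39.3
```

```bash
python3 - <<'E'
from h import *
go(.4960+.0023*np.sin(.098),.0133-.0023,.102,1.669)
E
```

```text
t 6.7 pos [0.4976 0.0117 0.1593] rot [3.1382e+00 8.0000e-04 1.6701e+00] tool move [-0.0005 -0.0016  0.0573] then turn 0.0011
```

Request:
{"method": "move_tool", "body": {
  "increments": [-0.0005,-0.001,0.015,0,0,0,0.012,0,0,0,0.01,0,0,0,0.006,0,0,0,0,0,0,0,0,0]
}}

```text
t: 7.3
eef_pos: [0.5147, 0.0113, 0.1326]
tool_rot: [3.097, 0.005, 1.669]
ft_force: [3.3, 5.1, 41.7]
finger_gap: 0.0115
grip_force: 56.4
```

```bash
python3 - <<'E'
from h import *
go(.4960+.0023*np.sin(.098),.0133-.0023,.102,1.669)
E
```

```text
t 7.3 pos [0.5147 0.0113 0.1326] rot [3.0971 0.0053 1.6687] tool move [ 0.0017 -0.0198  0.0297] then turn -0.0003
```

Request:
{"method": "move_tool", "body": {
  "increments": [0,0,-0.02,0,0,0,-0.03,0,0,0,-0.03,0,0,0,0,0,0,0,0,0,0,0,0,0]
}}

```text
t: 7.9
eef_pos: [0.4942, 0.0118, 0.1933]
tool_rot: [-3.14, -0.0, 1.671]
ft_force: [0.5, 0.0, -0.5]
finger_gap: 0.0113
grip_force: 46.0
```

```bash
python3 - <<'E'
from h import *
go(.4960+.0023*np.sin(.098),.0133-.0023,.16,1.669)
o,p,d=grab('wrist'); cv2.imwrite('pics/w4.png',p[...,::-1]); P=cloud('wrist',o,d); np.savez('w4.npz',p=p,P=P,d=d)
hsv=cv2.cvtColor(p,cv2.COLOR_RGB2HSV);v,u=np.mgrid[:384,:512]
R=Ro.from_euler('xyz',o['tool_rot']).as_matrix()
b=(d>0)&(u>215)&(u<300)&(v>110)&(v<225)&(hsv[...,0]>95)&(hsv[...,0]<130)&(P[...,2]>.06)
L=(P[b]-o['eef_pos'])@R
for z in np.arange(-.01,.1,.015):
    q=L[(L[:,2]>z)&(L[:,2]<z+.015)]
    if len(q): print(round(z,3),len(q),q.min(0).round(4),q.max(0).round(4),np.median(q,0).round(4))
slot=(d>0)&(u>205)&(u<300)&(v>30)&(v<200)&(P[...,2]<.03)&(abs(P[...,0]-.496)<.012)&(abs(P[...,1]-.0133)<.056)
X=P[slot]; print(len(X),cv2.minAreaRect((X[:,:2]*1000).astype(np.float32)) if len(X)>5 else '')
E
```

```text
t 7.9 pos [0.4942 0.0118 0.1933] rot [-3.1399e+00 -4.0000e-04  1.6707e+00] tool move [-0.001   0.002   0.0333] then turn 0.0017
-0.01 608 [ 0.0171 -0.0013 -0.0039] [0.0517 0.004  0.0049] [ 0.0372  0.0014 -0.002 ]
0.005 31 [ 0.0174 -0.0013  0.0051] [0.0518 0.004  0.0198] [0.0513 0.0004 0.0142]
0.02 38 [ 0.0508 -0.0008  0.0203] [0.0517 0.0039 0.0346] [0.0515 0.0015 0.0269]
0.035 31 [ 0.0509 -0.0004  0.0355] [0.0518 0.0042 0.0492] [0.0516 0.0016 0.0424]
0.05 21 [ 0.0509 -0.0004  0.052 ] [0.0519 0.0044 0.0633] [0.0517 0.0023 0.0567]
0.065 19 [0.0511 0.0002 0.0662] [0.052  0.0046 0.0782] [0.0518 0.0024 0.0711]
0.08 6 [0.0515 0.0001 0.0811] [0.052  0.004  0.0849] [0.0519 0.0021 0.0817]
78 ((492.66094970703125, 56.33783721923828), (6.921977996826172, 12.711451530456543), 5.815537452697754)
```

View pics/w4.png

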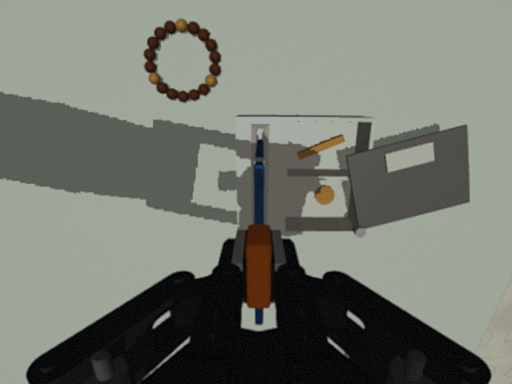

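Wrist view: the plate is still square in the grip, with its far end at (260,140). Its lower edge sits about 2 mm to the tool's +y side, so it met the slot mouth about 3 mm off in x. I'll realign and go in gently.

Request:
{"method": "move_tool", "body": {
  "increments": [-0.0005,0,0.015,0,0,0,0.015,0,0,0,0.008,0,0,0,0,0,0,0,0,0,0,0,0,0,0,0,0,0]
}}

```text
t: 8.65
eef_pos: [0.4956, 0.0112, 0.1571]
tool_rot: [3.14, 0.0, 1.671]
ft_force: [0.4, -0.9, -0.9]
finger_gap: 0.0115
grip_force: 45.9
```

```bash
python3 - <<'E'
from h import *
for i in range(3):
    o,p,d=grab('wrist'); go(.4940,.0113,.14,1.669)
E
```

```text
t 8.7 pos [0.4956 0.0112 0.1571] rot [3.1401e+00 3.0000e-04 1.6708e+00] tool move [ 0.0003 -0.0016  0.0171] then turn 0.0018
t 8.75 pos [0.4954 0.0112 0.157 ] rot [3.1404e+00 3.0000e-04 1.6708e+00] tool move [ 0.0003 -0.0014  0.017 ] then turn 0.0018
t 8.8 pos [0.4953 0.0112 0.1569] rot [3.1406e+00 2.0000e-04 1.6708e+00] tool move [ 0.0002 -0.0013  0.0168] then turn 0.0018
```

Request:
{"method": "move_tool", "body": {
  "increments": [0,-0.001,0.004,0,0,0,0.004,0,0,0,0.004,0,0,0,0,0,0,0,0,0,0,0,0,0,0,0,0,0,0,0,0,0]
}}

```text
t: 9.6
eef_pos: [0.4941, 0.0111, 0.1445]
tool_rot: [3.141, 0.0, 1.671]
ft_force: [0.5, 0.2, 0.5]
finger_gap: 0.0117
grip_force: 45.9
```

Request:
{"method": "move_tool", "body": {
  "increments": [0,0,0.004,0,0,0,0.004,0,0,0,0.004,0,0,0,0.003,0,0,0,0,0,0,0,0,0]
}}

```text
t: 10.2
eef_pos: [0.4939, 0.0112, 0.1291]
tool_rot: [-3.141, -0.0, 1.671]
ft_force: [0.3, -0.3, -0.8]
finger_gap: 0.0112
grip_force: 45.9
```

```bash
python3 - <<'E'
from h import *
go(.4940,.0113,.102,1.669)
E
```

```text
t 10.2 pos [0.4939 0.0112 0.1291] rot [-3.1412e+00 -1.0000e-04  1.6708e+00] tool move [0.0001 0.0002 0.0271] then turn 0.0018
```

Request:
{"method": "move_tool", "body": {
  "increments": [0,0,0.005,0,0,0,0.005,0,0,0,0.005,0,0,0,0.004,0,0,0,0,0,0,0,0,0]
}}

```text
t: 10.8
eef_pos: [0.4939, 0.0111, 0.1101]
tool_rot: [-3.141, -0.0, 1.671]
ft_force: [-1.1, 0.7, -0.5]
finger_gap: 0.0118
grip_force: 46.0
```

Request:
{"method": "move_tool", "body": {
  "increments": [0,0,0.003,0,0,0,0.003,0,0,0,0.002,0,0,0,0,0,0,0,0,0]
}}

```text
t: 11.3
eef_pos: [0.4939, 0.0111, 0.1022]
tool_rot: [-3.141, -0.0, 1.671]
ft_force: [-0.5, -0.2, -0.6]
finger_gap: 0.0114
grip_force: 46.0
```

Request:
{"method": "move_tool", "body": {
  "increments": [0,0,0.001,0,0,0,0.001,0,0,0,0.001,0,0,0,0.001,0,0,0,0,0,0,0,0,0]
}}

```text
t: 11.9
eef_pos: [0.494, 0.0111, 0.0983]
tool_rot: [3.141, -0.0, 1.671]
ft_force: [-0.1, 0.7, -0.3]
finger_gap: 0.0113
grip_force: 46.1
```

```bash
python3 - <<'E'
from h import *
o,p,d=grab('wrist'); P=cloud('wrist',o,d)
hsv=cv2.cvtColor(p,cv2.COLOR_RGB2HSV);v,u=np.mgrid[:384,:512]
b=(d>0)&(u>235)&(u<280)&(v>215)&(v<305)&(hsv[...,1]>140)&(hsv[...,0]<20)
print('tab top',np.percentile(P[b][:,2],[50,80,90,98]))
E
```

```text
tab top [0.12178676 0.12241193 0.12271036 0.12365449]
```

Request:
{"method": "move_tool", "body": {
  "increments": [0,0,0.001,0,0,0,0.001,0,0,0,0,0,0,0,0,0]
}}

```text
t: 12.35
eef_pos: [0.4949, 0.0114, 0.0981]
tool_rot: [3.14, -0.0, 1.671]
ft_force: [-2.5, 2.5, 8.0]
finger_gap: 0.0113
grip_force: 47.2
```

Request:
{"method": "move_tool", "body": {
  "increments": [0,0,0,0,0,0,0,0,0,0,0,0,0,0,0,0,0,0,0,0],
  "finger_gap": 0.085
}}

```text
t: 12.85
eef_pos: [0.4938, 0.0111, 0.096]
tool_rot: [-3.141, -0.0, 1.671]
ft_force: [-0.6, -0.4, 0.1]
finger_gap: 0.0818
grip_force: 0.0
```

Request:
{"method": "move_tool", "body": {
  "increments": [0,0,-0.02,0,0,0,-0.04,0,0,0,-0.045,0,0,0,-0.045,0,0,0,0,0,0,0,0,0,0,0,0,0]
}}

```text
t: 13.55
eef_pos: [0.4929, 0.0112, 0.2447]
tool_rot: [-3.139, -0.001, 1.671]
ft_force: [-0.2, 0.1, 0.0]
finger_gap: 0.0852
grip_force: 0.0
```

```bash
python3 - <<'E'
from h import *
o,p,d=grab('wrist'); cv2.imwrite('pics/w5.png',p[...,::-1]); P=cloud('wrist',o,d); np.savez('w5.npz',p=p,P=P,d=d)
for n in('wrist','top','scene'):
    if n!='wrist': o,p,d=grab(n); P=cloud(n,o,d); np.savez(n+'5.npz',p=p,P=P,d=d)
    ok=(d>0)&(abs(P[...,0]-.496)<.07)&(abs(P[...,1]-.0133)<.08)
    for z0,z1 in((.106,.14),(.06,.14)):
        X=P[ok&(P[...,2]>z0)&(P[...,2]<z1)]
        if len(X)>5: print(n,z0,len(X),cv2.minAreaRect((X[:,:2]*1000).astype(np.float32)),np.percentile(X[:,2],[50,90,98]))
go(.5,.27,.2,.16)
E
```

```text
wrist 0.106 450 ((495.6651306152344, 13.815973281860352), (10.986173629760742, 35.25951385498047), 5.749696254730225) [0.12173357 0.12269661 0.12331101]
wrist 0.06 739 ((495.6884765625, 13.213054656982422), (11.299981117248535, 100.43022155761719), 5.324422836303711) [0.12086248 0.12248179 0.12316918]
scene 0.106 121 ((496.3961181640625, 12.288477897644043), (13.511731147766113, 36.66513442993164), 7.283968925476074) [0.11880944 0.12314384 0.12400542]
scene 0.06 609 ((496.2378234863281, 13.81734848022461), (13.495878219604492, 101.48230743408203), 7.719697952270508) [0.08802111 0.11852096 0.12313811]
t 13.7 pos [0.4926 0.0113 0.244 ] rot [-3.1374e+00 -9.0000e-04  1.6708e+00] tool move [0.2566 0.0333 0.0441] then turn 1.5108
```

View pics/w5.png

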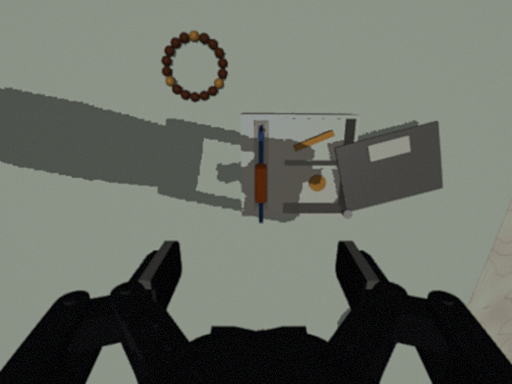

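Wrist view: the pass stands in the organiser's slot, plate from (261,125) to (261,222) with the tab at (261,183), and the fingers are clear of it. On to the clip.

Request:
{"method": "move_tool", "body": {
  "increments": [0.0361,0.0061,0,0,0.0361,0.0061,0,0,0.0361,0.0061,0,0,0.0361,0.0061,0,0,0.0361,0.0061,0,0,0.0361,0.0061,0,0,0.0361,0.0061,0,0,0,0,0,0]
}}

```text
t: 14.5
eef_pos: [0.5103, 0.2704, 0.2446]
tool_rot: [-3.139, -0.001, 1.675]
ft_force: [0.5, 0.3, -0.4]
finger_gap: 0.0851
grip_force: 0.0
```

Request:
{"method": "move_tool", "body": {
  "increments": [0,0,0,0.15,0,0,0,0.15,0,0,0,0.15,0,0,0,0.15,0,0,0,0.15,0,0,0,0.15,0,0,0,0.15,0,0,0,0.15,0,0,0,0.15,0,0,0,0.15]
}}

```text
t: 15.5
eef_pos: [0.5106, 0.2657, 0.2447]
tool_rot: [3.141, 0.003, 0.164]
ft_force: [0.4, 0.3, 0.4]
finger_gap: 0.0851
grip_force: 0.0
```

Request:
{"method": "move_tool", "body": {
  "increments": [0,0,0.02,0.03,0,0,0.02,0,0,0,0,0,0,0,0,0,0,0,0,0,0,0,0,0]
}}

```text
t: 16.1
eef_pos: [0.5121, 0.267, 0.2076]
tool_rot: [-3.141, -0.002, 0.141]
ft_force: [-0.2, -0.1, 0.3]
finger_gap: 0.0852
grip_force: 0.0
```

```bash
python3 - <<'E'
from h import *
go(.51,.267,.2,.14)
o,p,d=grab('wrist'); P=cloud('wrist',o,d); np.savez('w6.npz',p=p,P=P,d=d)
cv2.imwrite('pics/w6.png',cv2.resize(p[...,::-1],(768,576)))
E
```

```text
t 16.1 pos [0.5121 0.267  0.2076] rot [-3.1412e+00 -2.2000e-03  1.4070e-01] tool move [-0.0021 -0.0003  0.0076] then turn 0.0007
```

View pics/w6.png

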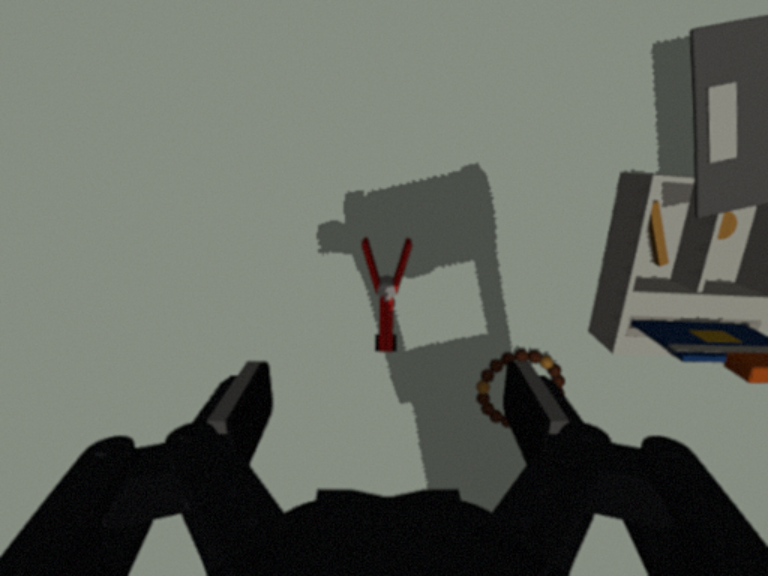

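Wrist view (scaled): the clip's jaw tips are at (386,343), hinge at (388,288) and tail ends at (365,240) and (408,240). The bangle is well clear at (520,385).

```bash
python3 - <<'E'
from h import *
f=np.load('w6.npz');P=f['P'];d=f['d'];p=f['p']
hsv=cv2.cvtColor(p,cv2.COLOR_RGB2HSV)
v,u=np.mgrid[:384,:512]
m=(d>0)&(u>235)&(u<280)&(v>150)&(v<240)&(P[...,2]>.017)&(P[...,2]<.03)
X=P[m]; print(len(X),np.percentile(X[:,2],[5,50,95]),cv2.minAreaRect((X[:,:2]*1000).astype(np.float32)))
for th in (6,7,8,9,10):
    t=np.radians(th);e=np.array([np.cos(t),np.sin(t)]);n=np.array([-e[1],e[0]])
    a=X[:,:2]@e;b=X[:,:2]@n; j=a<a.min()+.04; tl=a>a.max()-.02
    print(th,'a',a.min().round(4),a.max().round(4),'jaw b',b[j].min().round(4),b[j].max().round(4),'tails',b[tl].min().round(4),b[tl].max().round(4),'mid',((b[j].min()+b[j].max())/2).round(4),((b[tl].min()+b[tl].max())/2).round(4))
E
```

```text
793 [0.02045759 0.02371901 0.02499635] ((478.2247314453125, 264.1705322265625), (94.62443542480469, 39.28919982910156), 7.709854602813721)
6 a 0.456 0.551 jaw b 0.2025 0.2208 tails 0.1944 0.2338 mid 0.2117 0.2141
7 a 0.4596 0.5544 jaw b 0.1945 0.2127 tails 0.1848 0.2241 mid 0.2036 0.2045
8 a 0.463 0.5577 jaw b 0.1864 0.2046 tails 0.1752 0.2145 mid 0.1955 0.1948
9 a 0.4663 0.5614 jaw b 0.1781 0.1964 tails 0.1655 0.2047 mid 0.1873 0.1851
10 a 0.4695 0.5648 jaw b 0.1699 0.1881 tails 0.1557 0.195 mid 0.179 0.1753
```

Request:
{"method": "move_tool", "body": {
  "increments": [0.0041,-0.002,0.02,0.008,0,0,0.04,0,0,0,0.045,0,0,0,0.045,0,0,0,0.02,0,0,0,0,0,0,0,0,0,0,0,0,0]
}}

```text
t: 16.95
eef_pos: [0.5173, 0.2703, 0.0389]
tool_rot: [-3.14, -0.005, 0.133]
ft_force: [-0.3, 0.1, 0.5]
finger_gap: 0.0847
grip_force: 0.0
```

```bash
python3 - <<'E'
from h import *
go(.5159,.2696,.0145,.133)
E
```

```text
t 16.95 pos [0.5173 0.2703 0.0389] rot [-3.1405 -0.0049  0.1329] tool move [-0.0016  0.0005  0.0244] then turn -0.0001
```

Request:
{"method": "move_tool", "body": {
  "increments": [-0.001,0.0005,0.012,0,0,0,0.01,0,0,0,0.002,0,0,0,0,0,0,0,0,0,0,0,0,0]
}}

```text
t: 17.55
eef_pos: [0.5144, 0.2689, 0.0126]
tool_rot: [-3.141, -0.001, 0.133]
ft_force: [-0.1, -0.3, 0.4]
finger_gap: 0.0848
grip_force: 0.0
```

```bash
python3 - <<'E'
from h import *
go(.5159,.2696,.0145,.133)
E
```

```text
t 17.55 pos [0.5144 0.2689 0.0126] rot [-3.1415e+00 -6.0000e-04  1.3280e-01] tool move [ 0.0016 -0.0005 -0.0019] then turn -0.0002
```

Request:
{"method": "move_tool", "body": {
  "increments": [0.0015,-0.0005,-0.0025,0,0,0,0,0,0,0,0,0,0,0,0,0]
}}

```text
t: 17.95
eef_pos: [0.5156, 0.2695, 0.0149]
tool_rot: [-3.142, -0.0, 0.133]
ft_force: [0.6, 0.4, 0.0]
finger_gap: 0.085
grip_force: 0.0
```

Request:
{"method": "move_tool", "body": {
  "increments": [0,0,0,0,0,0,0,0,0,0,0,0,0,0,0,0,0,0,0,0,0,0,0,0,0,0,0,0,0,0,0,0],
  "finger_gap": 0.0,
  "squeeze": 35
}}

```text
t: 18.75
eef_pos: [0.5173, 0.2699, 0.0168]
tool_rot: [-3.141, -0.003, 0.133]
ft_force: [0.2, -0.8, 7.2]
finger_gap: 0.0167
grip_force: 37.1
```

Request:
{"method": "move_tool", "body": {
  "increments": [0,0,-0.01,0,0,0,-0.02,0,0,0,-0.03,0,0,0,-0.03,0,0,0,0,0,0,0,0,0,0,0,0,0]
}}

```text
t: 19.45
eef_pos: [0.5142, 0.269, 0.1034]
tool_rot: [3.141, 0.003, 0.133]
ft_force: [-0.5, 0.8, -0.7]
finger_gap: 0.017
grip_force: 36.2
```

```bash
python3 - <<'E'
from h import *
go(.515,.27,.08,.133)
for n in('top','scene','wrist'):
    o,p,d=grab(n); P=cloud(n,o,d); np.savez(n+'7.npz',p=p,P=P,d=d,e=o['eef_pos'],r=o['tool_rot'])
    if n=='scene': a=p
    if n=='wrist': b=p
cv2.imwrite('pics/c7.png',np.hstack([cv2.resize(a[100:220,240:400],(448,336))[...,::-1],cv2.resize(b[150:350,150:360],(352,336))[...,::-1]]))
E
```

```text
t 19.45 pos [0.5142 0.269  0.1034] rot [3.141e+00 2.800e-03 1.328e-01] tool move [ 0.001  -0.0009  0.0234] then turn -0.0002
```

View pics/c7.png

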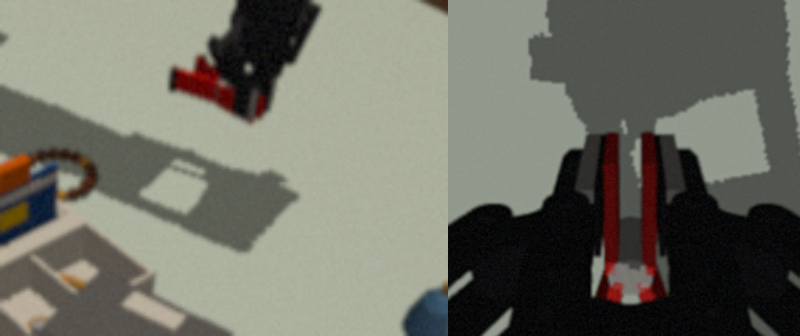

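The left crop shows the clip held in the air with its jaws gaping at (195,75). In the right crop the tails are parallel between the pads at (612,210) and (648,210), with the hinge at (630,280).

```bash
python3 - <<'E'
from h import *
for n in('wrist','scene','top'):
    f=np.load(n+'7.npz');P=f['P'];d=f['d'];p=f['p']
    R=Ro.from_euler('xyz',f['r']).as_matrix(); L=(P-f['e'])@R
    hsv=cv2.cvtColor(p,cv2.COLOR_RGB2HSV)
    m=(d>0)&((hsv[...,0]<8)|(hsv[...,0]>172))&(hsv[...,1]>150)&(abs(L[...,0])<.12)&(abs(L[...,1])<.05)&(abs(L[...,2])<.03)
    X=L[m]; print(n,len(X))
    if len(X)>5:
        print(X.min(0).round(4),X.max(0).round(4))
        for a in np.arange(-.1,.03,.01):
            q=X[(X[:,0]>=a)&(X[:,0]<a+.01)]
            if len(q)>2: print(a.round(3),len(q),'y',q[:,1].min().round(4),q[:,1].max().round(4),'z',np.percentile(q[:,2],[5,95]).round(4))
E
```

```text
wrist 1733
[-0.0644 -0.0211 -0.0289] [0.0133 0.0201 0.0159]
-0.07 4 y 0.0131 0.0141 z [0.011 0.014]
-0.06 58 y -0.0135 0.0125 z [0.002  0.0119]
-0.05 209 y -0.011 0.0101 z [-0.0076  0.0049]
-0.04 73 y -0.0095 0.0083 z [-0.0077 -0.0059]
-0.03 218 y -0.0092 0.0076 z [-0.0078 -0.0059]
-0.02 268 y -0.0092 0.008 z [-0.0079 -0.0057]
-0.01 313 y -0.0093 0.0078 z [-0.0154 -0.0054]
-0.0 561 y -0.0211 0.0201 z [-0.011   0.0121]
0.01 29 y -0.0094 0.0153 z [-0.0255  0.008 ]
scene 215
[-0.0876 -0.0152 -0.0292] [0.0081 0.0225 0.0131]
-0.09 11 y -0.0152 0.0225 z [-0.0065  0.0098]
-0.08 36 y -0.0145 0.0193 z [-0.0059  0.0118]
-0.07 35 y -0.0115 0.0163 z [-0.0076  0.0119]
-0.06 38 y -0.0088 0.0143 z [-0.0085  0.012 ]
-0.05 24 y 0.0041 0.0105 z [-0.0086  0.0111]
-0.04 16 y 0.0057 0.0099 z [-0.0056  0.0101]
-0.03 22 y -0.0037 0.0098 z [-0.0085  0.0105]
-0.02 6 y 0.0063 0.0108 z [-0.008   0.0098]
-0.01 6 y 0.0181 0.0222 z [-0.0195 -0.0007]
-0.0 21 y -0.0098 -0.0025 z [-0.0079  0.0103]
top 88
[-0.0843  0.0042 -0.0105] [-0.0127  0.0222  0.0134]
-0.09 5 y 0.017 0.0222 z [-0.0076 -0.0054]
-0.08 16 y 0.0118 0.0188 z [-0.0076  0.011 ]
-0.07 13 y 0.0114 0.0164 z [-0.0076  0.0098]
-0.06 14 y 0.0083 0.0132 z [-0.0089  0.0091]
-0.05 14 y 0.0044 0.0096 z [-0.0096  0.0117]
-0.04 4 y 0.0069 0.0092 z [0.0002 0.009 ]
-0.03 13 y 0.006 0.0089 z [-0.0081  0.0053]
-0.02 9 y 0.0042 0.009 z [-0.008   0.0108]
```

Request:
{"method": "move_tool", "body": {
  "increments": [0,0,0,-0.15,0,0,0,-0.15,0,0,0,-0.15,0,0,0,-0.15,0,0,0,-0.15,0,0,0,-0.15,0,0,0,-0.15,0,0,0,-0.15,0,0,0,-0.15,0,0,0,-0.15]
}}

```text
t: 20.6
eef_pos: [0.5147, 0.2692, 0.1035]
tool_rot: [-3.139, 0.001, 1.639]
ft_force: [0.2, 0.4, -0.1]
finger_gap: 0.016
grip_force: 36.3
```

Request:
{"method": "move_tool", "body": {
  "increments": [0,0,0,-0.036,0,0,0.009,0,0,0,0.009,0,0,0,0,0,0,0,0,0]
}}

```text
t: 21.1
eef_pos: [0.5147, 0.2691, 0.0856]
tool_rot: [-3.139, 0.001, 1.668]
ft_force: [1.0, -0.6, -0.3]
finger_gap: 0.0163
grip_force: 36.2
```

```bash
python3 - <<'E'
from h import *
go(.480,.1726,.084,1.669)
E
```

```text
t 21.1 pos [0.5147 0.2691 0.0856] rot [-3.1393e+00  6.0000e-04  1.6684e+00] tool move [-0.0927 -0.0439  0.0017] then turn -0.0006
```

Request:
{"method": "move_tool", "body": {
  "increments": [-0.0232,-0.011,0,0,-0.0232,-0.011,0,0,-0.0232,-0.011,0,0,-0.0232,-0.011,0.001,0,0,0,0,0,0,0,0,0,0,0,0,0,0,0,0,0]
}}

```text
t: 21.9
eef_pos: [0.4815, 0.1736, 0.0862]
tool_rot: [3.14, -0.0, 1.67]
ft_force: [0.7, -0.0, -0.5]
finger_gap: 0.0166
grip_force: 36.3
```

```bash
python3 - <<'E'
from h import *
go(.4853,.1218,.084,1.669)
f=np.load('w5.npz')
for n in('top','scene'):
    o,p,d=grab(n); P=cloud(n,o,d); np.savez(n+'8.npz',p=p,P=P,d=d)
    if n=='scene':s=p
    # clip red and pass in same camera, organiser frame about the edge
    t=.098;E=np.array([[np.cos(t),np.sin(t)],[-np.sin(t),np.cos(t)]])
    Q=(P[...,:2]-[.4911,.0631])@E.T
    hsv=cv2.cvtColor(p,cv2.COLOR_RGB2HSV);H,S=hsv[...,0].astype(int),hsv[...,1]
    red=(d>0)&((H<8)|(H>172))&(S>140)&(P[...,2]>.06)&(P[...,2]<.1)&(Q[...,1]>0.01)&(Q[...,1]<.13)&(abs(Q[...,0])<.04)
    for a in np.arange(0.01,.12,.01):
        q=Q[red&(Q[...,1]>=a)&(Q[...,1]<a+.01)]
        if len(q)>1: print(n,a.round(2),len(q),q[:,0].min().round(4),q[:,0].max().round(4))
    bl=(d>0)&(H>95)&(H<130)&(S>60)&(P[...,2]>.055)&(P[...,2]<.105)&(abs(Q[...,1]+.04)<.06)&(abs(Q[...,0])<.02)
    q=Q[bl]
    if len(q): print(n,'pass',len(q),np.percentile(q,[2,50,98],axis=0).round(4).tolist())
    z=P[red][:,2]; print('z',np.percentile(z,[5,50,95]) if len(z) else '')
cv2.imwrite('pics/s8.png',cv2.resize(s[130:250,190:350][...,::-1],(800,600),interpolation=cv2.INTER_CUBIC))
E
```

```text
t 21.9 pos [0.4815 0.1736 0.0862] rot [ 3.1405e+00 -3.0000e-04  1.6696e+00] tool move [-0.0519 -0.0013  0.0022] then turn 0.0006
top 0.02 15 -0.0167 0.0225
top 0.03 18 -0.0162 0.0203
top 0.04 17 -0.0106 0.0164
top 0.05 18 -0.0098 0.0126
top 0.06 16 -0.0065 0.0105
top pass 46 [[-0.0021, -0.0973], [-0.0001, -0.0313], [0.002, -0.0022]]
z [0.08988795 0.09280288 0.09568993]
scene 0.02 52 -0.0242 0.0252
scene 0.03 43 -0.0177 0.0211
scene 0.04 49 -0.0116 0.0168
scene 0.05 36 -0.009 0.0147
scene 0.06 27 -0.0054 0.0105
scene 0.07 14 0.0061 0.0093
scene 0.08 18 -0.0031 0.0102
scene 0.09 33 -0.0071 0.0104
scene 0.1 17 -0.0086 0.0083
scene 0.11 5 -0.0083 -0.0037
scene pass 237 [[-0.0022, -0.0983], [0.0001, -0.0691], [0.0021, -0.0046]]
z [0.07441852 0.08636993 0.09440824]
```

View pics/s8.png

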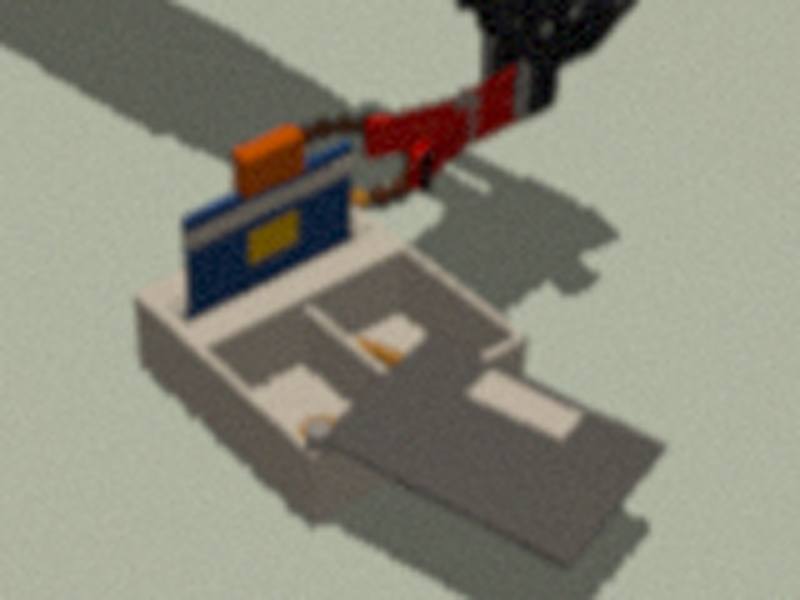

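Scene crop: the pass stands in the slot with its left edge at (350,190). The open clip at (420,145) faces it at the same height, jaws towards the plate, about 2 mm off centre. I'll slide it in with that correction.

Request:
{"method": "move_tool", "body": {
  "increments": [0,-0.002,0.003,0,-0.01,0,0,0,-0.01,0,0,0,-0.01,0,0,0,0,0,0,0,0,0,0,0,0,0,0,0]
}}

```text
t: 22.7
eef_pos: [0.4818, 0.1426, 0.0829]
tool_rot: [3.141, -0.0, 1.668]
ft_force: [-0.3, 0.5, 0.0]
finger_gap: 0.0162
grip_force: 36.2
```

Request:
{"method": "move_tool", "body": {
  "increments": [-0.007,0,0,0,-0.007,0,0,0,-0.007,0,0,0,0,0,0,0,0,0,0,0,0,0,0,0,0,0,0,0,0,0,0,0]
}}

```text
t: 23.5
eef_pos: [0.4838, 0.122, 0.0828]
tool_rot: [-3.142, -0.0, 1.669]
ft_force: [-0.4, -0.4, -1.2]
finger_gap: 0.0167
grip_force: 36.2
```

```bash
python3 - <<'E'
from h import *
go(.4853-.0007,.1218,.083,1.669)
for n in('top','scene'):
    o,p,d=grab(n); P=cloud(n,o,d)
    t=.098;E=np.array([[np.cos(t),np.sin(t)],[-np.sin(t),np.cos(t)]])
    Q=(P[...,:2]-[.4911,.0631])@E.T
    hsv=cv2.cvtColor(p,cv2.COLOR_RGB2HSV);H,S=hsv[...,0].astype(int),hsv[...,1]
    red=(d>0)&((H<8)|(H>172))&(S>140)&(P[...,2]>.06)&(P[...,2]<.097)&(Q[...,1]>-.05)&(Q[...,1]<.09)&(abs(Q[...,0])<.04)
    for a in np.arange(-.05,.05,.01):
        q=Q[red&(Q[...,1]>=a)&(Q[...,1]<a+.01)]
        if len(q)>1: print(n,a.round(2),len(q),q[:,0].min().round(4),q[:,0].max().round(4))
    bl=(d>0)&(H>95)&(H<130)&(S>60)&(P[...,2]>.055)&(P[...,2]<.105)&(abs(Q[...,1]+.04)<.06)&(abs(Q[...,0])<.02)
    q=Q[bl]
    if len(q): print(n,'pass',len(q),np.percentile(q,[2,50,98],axis=0).round(4).tolist())
    print(n,'zred',np.percentile(P[red][:,2],[5,50,95]))
cv2.imwrite('pics/s9.png',cv2.resize(p[130:250,190:350][...,::-1],(800,600),interpolation=cv2.INTER_CUBIC))
E
```

```text
t 23.5 pos [0.4838 0.122  0.0828] rot [-3.1416e+00 -1.0000e-04  1.6691e+00] tool move [-0.0003  0.0008 -0.0002] then turn 0.0001
top -0.03 17 -0.0185 0.0186
top -0.02 17 -0.0177 0.0165
top -0.01 18 -0.0145 0.0126
top 0.0 16 -0.0113 0.0087
top 0.01 2 -0.0056 0.0041
top pass 46 [[-0.0021, -0.0971], [-0.0001, -0.0313], [0.002, -0.0023]]
top zred [0.08726782 0.08935631 0.09246206]
scene -0.03 31 0.0114 0.0215
scene -0.02 18 0.0114 0.0202
scene -0.01 19 0.0049 0.014
scene 0.0 26 -0.0077 0.0117
scene 0.01 33 -0.0102 0.0073
scene 0.02 16 0.0038 0.0085
scene 0.03 31 -0.0093 0.0074
scene 0.04 30 -0.0083 0.0088
scene pass 191 [[-0.0021, -0.0986], [0.0002, -0.0769], [0.002, -0.0077]]
scene zred [0.07033509 0.08427368 0.0914694 ]
```

View pics/s9.png

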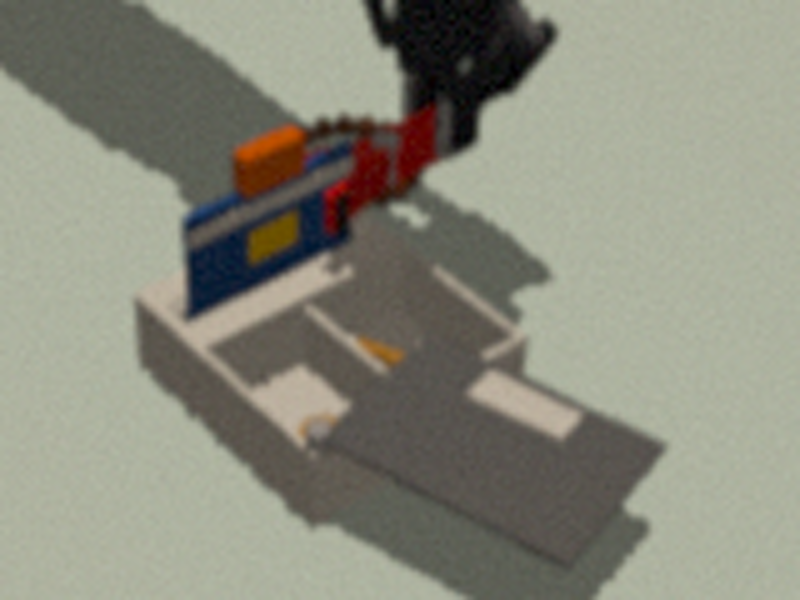

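Scene crop: the open jaws straddle the plate's left edge at (345,190), with no contact and clear of the organiser. Depth puts them centred within about 1 mm and 25 mm past the edge. I'll let it settle and hand in.

Request:
{"method": "move_tool", "body": {
  "increments": [0,0,0,0,0,0,0,0,0,0,0,0,0,0,0,0,0,0,0,0]
}}

```text
t: 24.1
eef_pos: [0.4838, 0.1218, 0.0828]
tool_rot: [3.142, 0.0, 1.669]
ft_force: [0.2, -0.6, -0.1]
finger_gap: 0.0162
grip_force: 36.2
```

```bash
python3 -c "
from bench import robot, camrig, sign_off, get_obs
print(sign_off())"
```

```text
the job is handed in; nothing more can be done
None
```

I handed in the job at 24.1 s: the pass stands fully home and released in the organiser's slot, and the clip is held wide open around its left edge, about 25 mm past it, with no contact seen; no verdict was returned.

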